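Set out the steel barware on its coasters

ROBOT

A 7-joint arm with a two-finger parallel gripper is mounted at the origin on the work surface. World frame = base frame: x ahead of the robot, y to its left, z up, the work surface at z = 0. Lengths are in mm, angles in rad, forces in N, time in s.
With the tool pointing down it reaches from about 350 to 900 mm from the base axis. Payload 19.9 kg.
Tool frame: the origin (TCP) lies at the very end of the fingers, on their centre line; the grasp point (between the pads) lies 19 mm behind it; z points along the fingers, y is the line along which they close (so a half turn about z gives the same grasp; the last joint's range is limited). The gripper opens to 85 mm and grips with 20 to 120 N. Pads are 22 mm wide; open, the fingers measure 114 mm over their backs; the gripper's body (76 mm by 85 mm) begins 54 mm behind the grasp point. The pads swing forward as they close: fully open they stand 13 mm farther back than shut.
Start: joints at [-0.042, 0.417, -0.01, 1.614, 0.005, 1.111, -0.053], TCP at [624.981, 0.003, 231.26] pointing down, gripper open.
Joint ranges: [-2.81, 2.81], [-0.39, 2.02], [-1.27, 1.25], [0.06, 2.57], [-1.19, 4.33], [0.19, 2], [-2.82, 2.82]. Speed limits (rad/s): [1.89, 1.89, 2.39, 2.39, 3.01, 3.01, 3.01].

INTERFACE

Orientations are given as a unit quaternion [x, y, z, w].
In Python, from workcell import manip gives the robot as it stands.
- The arm moves only by the tool move_arm, never from a script. Its argument "rows" is one flat list of numbers, 6 for each row, row after row: the shift along the world's x, y, z each as a share of 25 cm, from -1 to 1, then the turn, a rotation vector about the world's x, y, z each as a share of 45 degrees, from -1 to 1. In form: [dx, dy, dz, ax, ay, az, dx, dy, dz, ax, ay, az, ...]. A call has 1 to 5 rows; each row is the pose to reach, as a shift and turn from the pose commanded when the call began; what a row does not reach only later rows make up. A row lasts 1/12 s, in which the tool goes at most 41.7 mm and 7.16 degrees, less where a joint would pass 70% of its speed; a pose out of reach is approached as far as the arm can. A call with a number of a shift or a turn outside -1 to 1 is refused whole. A call with a gripper value outside its range is refused whole. "gripper" is the opening, from -1 (shut) to 1 (fully open), set as the call begins (left out, the last holds). The fingers move at their own pace and stop on an object; "force" is the grip in N (left out, the last holds). Time passes only in rows, so rows that repeat a pose let the fingers close. It gives the time, the measured TCP pose, the force, the opening and the grip force at its end, in the units of the state.
- manip.read_state(): the state, without advancing time (a new reading comes with each control period).
- manip.capture(name): name is "scene" or "side" or "wrist"; returns a dict with "frame" (384x512x3 uint8, red, green, blue), "mtx" (3x3 intrinsics, pixels), "rvec" (rotation vector, rad) and "tvec" (3), from world to camera coordinates, as OpenCV has them. Camera axes: x right, y down, z forward; pixel columns grow to the right and rows downward; lengths in mm; the calibration is good to about 2 mm. A picture is of the moment at which its call begins. There is no depth.
- manip.job_done(): hands the job in; it is judged then, once.
Trained networks look in a picture, given as the dict that the camera call returned (one of the last four; its "shot" number tells which), for a name from the list of things; names that differ only in an ending like _2 or _b are one class to them, and where a whole thing is asked for, a point or a joint stands for the part that bears it (a point fixed in the world has none). Each returns a list of dicts, best first, with "confidence" (0 to 1); they miss things now and then, are a little off and sometimes report something else, mostly with a low value. They report only what shows in the picture. A call takes as long as a camera call. They do not tell look-alikes from the thing itself.
- manip.boxes_of(picture, target): "position" ([x, y, z] in mm, in the coordinates of the camera as it stood for that picture, good to about 4 mm: the middle of the surface that is visible of it).
- manip.outline_of(picture, target): "mask" (384x512 bool, what is visible of it).
- manip.landmark_of(picture, target): "position" ([x, y, z] in mm, in the coordinates of the camera as it stood for that picture, good to about 4 mm: a listed point, or the origin of a listed thing).
The state is a dict: "time": time; "joint_positions": joint angles; "joint_vel": joint speeds; "tau": joint torques, N m; "eef_pos": TCP position; "ee_rot": TCP orientation; "wrist_force": force on the tool from outside, world axes, zero at the start; "wrist_torque": the same for the moment, N m; "grip_width": finger opening in mm; "finger_force": force on a finger pad.
Only numpy, scipy, OpenCV 4.12 (cv2) and the standard library are available. Lean on these libraries where they do the work, as an engineer would, in place of code of your own. Each camera call takes 0.05 s, during which the arm holds its last target. There are 200 camera calls.

TASK

Get the games-room bar ready: stand the four pieces of steel barware on their cork coasters, in this order, from the shortest to the tallest: first the little shot cup on the small round coaster, then the low tumbler on the large round one, then the tall beaker on the square one, and last the cocktail shaker on the oblong one. Stand each upright in the middle of its coaster, set down rather than dropped. Leave the white mug and the green jar standing where they are.

Things in the scene. Friction and masses are not known exactly. Their poses are not given: they have to be found in the camera images.
- shot_cup: little steel shot cup, open at the top, the smallest of the steel pieces: 55 mm high, outside diameter 40 mm at the foot and 44 mm at the rim, wall 2.5 mm. Origin: centre of its underside; z up its axis. All steel pieces, the mug and the jar start standing upright and loose on the counter, and every piece and coaster may start at any of the ten places of a rough grid some 170 mm apart
- low_tumbler: low wide steel tumbler, open at the top: 80 mm high, outside diameter 60 mm at the foot and 64 mm at the rim, wall 3 mm. Origin: centre of its underside; z up its axis
- tall_beaker: tall narrow steel beaker, open at the top: 125 mm high, outside diameter 52 mm at the foot and 56 mm at the rim, wall 3 mm. Origin: centre of its underside; z up its axis
- shaker: steel cocktail shaker, closed: 150 mm high in all; body diameter 58 mm at the foot growing to 66 mm at height 82 mm, then a shoulder narrowing to 40 mm at height 112 mm, then a straight round cap of diameter 36 mm from height 112 to 150 mm, which is the place to grip it from above. Origin: centre of its underside; z up its axis
- coaster_small: small round cork coaster, diameter 76 mm, 6 mm thick, fixed to the counter. Origin: centre of its underside, on the counter; z up
- coaster_large: large round cork coaster, diameter 110 mm, 6 mm thick, fixed to the counter. Origin: centre of its underside; z up
- coaster_square: square cork coaster, 90 mm x 90 mm, 6 mm thick, fixed to the counter. Origin: centre of its underside; z up, x and y along its sides
- coaster_oblong: oblong cork coaster, 70 mm (along its x) x 130 mm (along its y), 6 mm thick, fixed to the counter. Origin: centre of its underside; z up
- mug: white ceramic mug, not part of the job: 88 mm high, outside diameter 74 mm, handle towards its +y reaching some 73 mm from the axis. Origin: centre of its underside
- jar: green glass jar with a black lid, not part of the job: 95 mm high, diameter 66 mm. Between the ten grid places lie two cue chalks and a wooden bottle stopper, no more than 23 mm high; a bottle opener lies to the left. Origin: centre of its underside
Not all that is in view belongs to the job. What is shaped like the coaster_square but blue or purple is not meant.

How it is judged:
By the outcome, as a careful person would: the job done as asked, in the order asked, and still so for the second after the job is handed in, with the robot touching nothing.
It also fails if it takes over 118 s, if anything falls off the work surface, if the arm or the gripper's body presses on something with over 40 N, if the wrist force passes 120 N, or if a joint passes its speed limit or range.

## Working session

There is one attempt and no reset: what is moved stays moved. The work goes in short steps, Python scripts to look and compute and a tool call to move; the robot and the scene stay as the last step left them, time stands still between calls to the robot, and variables do not carry over. Pictures are saved under pics/ and viewed, at most 14 in all, crops included, and the job is handed in when it is done.

Besides the shell and the picture viewer there is one more tool, called after ">>>" as name(argument=value, ...), one argument or row to a line, values as JSON. move_arm: Moves the arm, as the interface text tells. Shift numbers are shares of 25 cm and turn numbers shares of 45 degrees, none past 1 either way. Its arguments: {"type":"object","properties":{"rows":{"type":"array","items":{"type":"number"}},"gripper":{"type":"number"},"force":{"type":"number"}},"required":["rows"]}

```bash
mkdir -p pics; cat > h.py <<'E'
import numpy as np, cv2
from workcell import manip
names=["shot_cup","low_tumbler","tall_beaker","shaker","coaster_small","coaster_large","coaster_square","coaster_oblong","mug","jar"]
def world(p,c):
    R=cv2.Rodrigues(np.array(c["rvec"],float))[0]
    return R.T@(np.array(p,float)-np.array(c["tvec"],float).ravel())
def save(c,n): cv2.imwrite(f"pics/{n}.png",c["frame"][:,:,::-1])
def proj(w,c): return cv2.projectPoints(np.array([w],float),np.array(c["rvec"],float),np.array(c["tvec"],float),np.array(c["mtx"],float),None)[0].ravel()
def ray(uv,c,z):
    R=cv2.Rodrigues(np.array(c["rvec"],float))[0]; K=np.array(c["mtx"],float)
    d=R.T@np.linalg.inv(K)@np.array([uv[0],uv[1],1.]); o=-R.T@np.array(c["tvec"],float).ravel()
    return o+d*(z-o[2])/d[2]
E
python3 - <<'E'
from h import *
for v in ["scene","side"]:
    c=manip.capture(v); save(c,v+"0")
    for n in names:
        r=manip.landmark_of(c,n)
        print(v,n,[(np.round(world(q["position"],c)).tolist(),np.round(proj(world(q["position"],c),c)).tolist(),round(q["confidence"],2)) for q in r[:3]])
s=manip.read_state();print(s["time"],s["eef_pos"],s["ee_rot"],s["grip_width"])
E
```

```text
scene shot_cup [([436.0, -165.0, 0.0], [174.0, 217.0], 0.62)]
scene low_tumbler [([599.0, 352.0, -2.0], [339.0, 214.0], 0.77)]
scene tall_beaker [([432.0, -12.0, -0.0], [219.0, 204.0], 0.71), ([603.0, 166.0, -2.0], [287.0, 231.0], 0.7)]
scene shaker [([605.0, 163.0, -1.0], [286.0, 231.0], 0.74), ([439.0, -324.0, -1.0], [124.0, 231.0], 0.66)]
scene coaster_small [([590.0, -6.0, 1.0], [234.0, 242.0], 0.64), ([604.0, 356.0, -1.0], [341.0, 215.0], 0.22)]
scene coaster_large [([448.0, 165.0, 2.0], [270.0, 194.0], 0.57)]
scene coaster_square [([438.0, 343.0, -1.0], [317.0, 180.0], 0.86), ([271.0, 292.0, 3.0], [286.0, 150.0], 0.85), ([348.0, 627.0, -1.0], [376.0, 144.0], 0.65)]
scene coaster_oblong [([624.0, -350.0, -3.0], [123.0, 285.0], 0.63), ([439.0, -323.0, -3.0], [125.0, 232.0], 0.29)]
scene mug [([606.0, 165.0, -1.0], [287.0, 231.0], 0.83)]
scene jar [([627.0, -173.0, 3.0], [183.0, 267.0], 0.86), ([439.0, -171.0, -2.0], [172.0, 219.0], 0.41), ([432.0, -11.0, 2.0], [219.0, 204.0], 0.22)]
side shot_cup [([438.0, -171.0, 2.0], [276.0, 129.0], 0.69)]
side low_tumbler [([604.0, 358.0, 1.0], [186.0, 256.0], 0.59)]
side tall_beaker [([433.0, -12.0, 0.0], [271.0, 163.0], 0.76)]
side shaker [([438.0, -323.0, -3.0], [281.0, 103.0], 0.56)]
side coaster_small [([595.0, -5.0, -2.0], [221.0, 158.0], 0.57)]
side coaster_large [([447.0, 165.0, -3.0], [257.0, 207.0], 0.55)]
side coaster_square [([440.0, 341.0, 1.0], [250.0, 260.0], 0.77), ([290.0, 455.0, -0.0], [304.0, 312.0], 0.73), ([272.0, 293.0, 1.0], [315.0, 253.0], 0.6)]
side coaster_oblong [([625.0, -351.0, -1.0], [233.0, 92.0], 0.69), ([442.0, -168.0, -0.0], [274.0, 130.0], 0.29)]
side mug [([604.0, 165.0, 0.0], [205.0, 198.0], 0.55)]
side jar [([632.0, -174.0, -0.0], [221.0, 122.0], 0.71)]
1.1 [ 6.24995626e+02 -1.64161490e-02  2.31238588e+02] [ 7.07101506e-01  7.07112055e-01 -4.45280113e-05 -1.33085847e-06] 85.34513796448553
```

View pics/scene0.png

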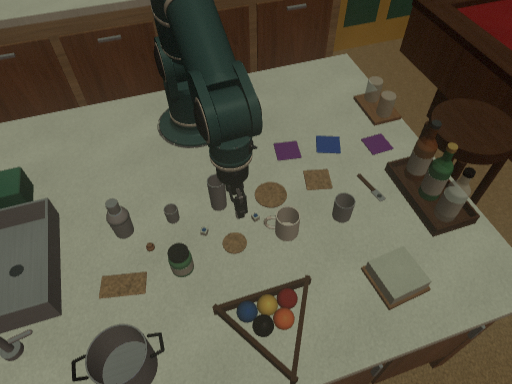

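View pics/side0.png

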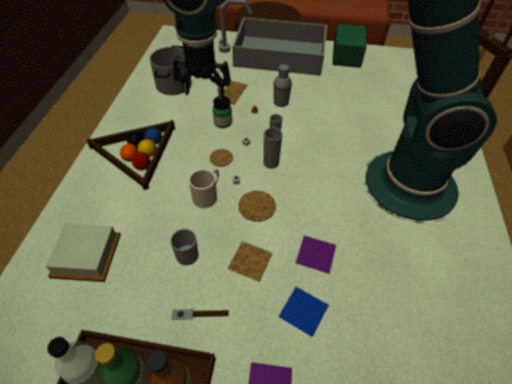

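Scene view: shot cup (172,213), tumbler (343,207), beaker (218,192), shaker (119,219), cork square (318,180); the blue and purple squares are decoys. Mug (287,224) and jar (180,260). The side view agrees. Now I'll refine the positions by fitting silhouettes in both views.

```bash
cat >> h.py <<'E'
from scipy.optimize import least_squares
prof={"shot_cup":[(0,20),(55,22)],"low_tumbler":[(0,30),(80,32)],"tall_beaker":[(0,26),(125,28)],
"shaker":[(0,29),(82,33),(112,20),(112,18),(150,18)],"coaster_small":[(0,38),(6,38)],"coaster_large":[(0,55),(6,55)]}
def model(n,x,y,z,yaw=0):
    if n in prof:
        t=np.linspace(0,2*np.pi,40,endpoint=False)
        return np.concatenate([np.c_[x+r*np.cos(t),y+r*np.sin(t),np.full(40,z+h)] for h,r in prof[n]])
    a,b=(45,45) if n=="coaster_square" else (35,65)
    g=np.array([[i*a,j*b] for i in np.linspace(-1,1,9) for j in np.linspace(-1,1,9)])
    R=np.array([[np.cos(yaw),-np.sin(yaw)],[np.sin(yaw),np.cos(yaw)]]); g=g@R.T+[x,y]
    return np.r_[np.c_[g,np.full(81,z)],np.c_[g,np.full(81,z+6)]]
def ext(P):  # support function of the silhouette in 16 directions
    t=np.arange(16)*np.pi/8; return (P@np.array([np.cos(t),np.sin(t)])).T.max(1)
def support(c,n,near):
    for r in manip.outline_of(c,n)[:4]:
        m=r["mask"].astype(np.uint8)
        k,l,st,ce=cv2.connectedComponentsWithStats(m)
        if k<2: continue
        i=1+st[1:,4].argmax(); yx=np.argwhere(l==i)
        P=yx[:,::-1].astype(float); d=np.linalg.norm(P.mean(0)-near)
        if d<40: 
            t=np.arange(16)*np.pi/8; return ext(P)+.5*np.maximum(abs(np.cos(t)),abs(np.sin(t)))
    return None
def fit(n,cams,x0,yaw0=0):
    x0=np.array([*x0,0.,yaw0]); S=[]
    for c in cams:
        mp=cv2.projectPoints(model(n,*x0),np.array(c["rvec"],float),np.array(c["tvec"],float),np.array(c["mtx"],float),None)[0][:,0].mean(0)
        s=support(c,n,mp)
        if s is not None: S.append((c,s))
    f=lambda p:np.concatenate([ext(cv2.projectPoints(model(n,*p),np.array(c["rvec"],float),np.array(c["tvec"],float),np.array(c["mtx"],float),None)[0][:,0])-s for c,s in S]+[[(p[3]-yaw0)*.01, p[2]*(.02 if len(S)>1 else 10)]])
    r=least_squares(f,x0,loss="soft_l1",x_scale=[10,10,10,.1],diff_step=1e-4)
    return r.x,len(S),np.sqrt(np.mean(f(r.x)**2))
E
python3 - <<'E'
from h import *
g=dict(shot_cup=(437,-168),low_tumbler=(602,355),tall_beaker=(432,-12),shaker=(438,-323),coaster_small=(593,-5),coaster_large=(447,165),coaster_square=(439,342),coaster_oblong=(625,-351))
cs=[manip.capture(v) for v in("scene","side")]
for n in g:
    x,k,e=fit(n,cs,g[n],.5 if n=="coaster_square" else 0); print(n,x.round(2),k,round(e,2),[fit(n,[c],g[n])[0][:2].round(1).tolist() for c in cs] if n in("shot_cup","shaker","coaster_small") else"")
w=manip.capture("wrist"); save(w,"w0"); print(proj((593,-5,6),w),proj((437,-168,55),w))
E
```

```text
shot_cup [ 440.94 -167.79    6.32    0.  ] 2 1.41 [[436.6, -167.5], [441.5, -181.4]]
low_tumbler [602.27 355.69  -0.     0.  ] 1 0.46 
tall_beaker [432.8  -14.71  -2.3    0.  ] 2 0.78 
shaker [ 438.96 -322.51    0.91    0.  ] 2 0.51 [[437.9, -322.6], [439.2, -324.4]]
coaster_small [ 5.9321e+02 -4.7900e+00  6.0000e-02  0.0000e+00] 2 0.51 [[593.1, -4.8], [593.3, -4.8]]
coaster_large [4.4997e+02 1.6455e+02 2.7000e-01 0.0000e+00] 2 0.56 
coaster_square [4.3716e+02 3.4259e+02 2.1100e+00 3.3000e-01] 2 3.03 
coaster_oblong [ 6.2414e+02 -3.4757e+02 -1.8000e-01 -2.1000e-01] 2 2.54 
[229.05291483 169.47345616] [102.28337007 307.37873645]
```

View pics/w0.png

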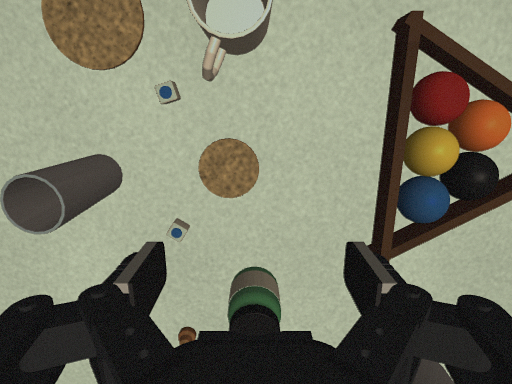

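Wrist view: the small coaster sits at (229,169), within a pixel of its predicted place, so calibration is good. The chalks are at (167,92) and (178,230). Moving to look at the shot cup.

>>> move_arm(
  rows=[-0.08, -0.08, 0, 0, 0, 0, -0.18, -0.19, 0, 0, 0, 0, -0.29, -0.31, 0, 0, 0, 0, -0.38, -0.4, 0, 0, 0, 0, -0.4, -0.42, 0, 0, 0, 0],
  gripper=1,
  force=50,
)

```text
time: 2.77
eef_pos: [521.9, -109.2, 231.6]
ee_rot: [0.709, 0.705, -0.001, 0.0]
wrist_force: [0.3, -0.4, -0.0]
grip_width: 85.4
finger_force: 0.0
```

>>> move_arm(
  rows=[-0.1, -0.1, 0, 0, 0, 0, -0.22, -0.24, 0, 0, 0, 0, -0.32, -0.34, 0, 0, 0, 0, -0.35, -0.38, 0, 0, 0, 0, -0.35, -0.38, 0, 0, 0, 0],
)

```text
time: 3.18
eef_pos: [435.5, -202.8, 231.7]
ee_rot: [0.709, 0.705, -0.0, 0.0]
wrist_force: [0.6, -1.1, -0.8]
grip_width: 85.2
finger_force: 0.0
```

```bash
python3 - <<'E'
from h import *
c=manip.capture("scene");w=manip.capture("wrist"); save(w,"w1"); print(proj((437,-168,55),w))
print(fit("shot_cup",[w],(437,-168)),fit("shot_cup",[c,w],(437,-168)))
print(fit("tall_beaker",[w],(432.8,-14)))
s=manip.read_state();print(s["time"],s["eef_pos"],s["ee_rot"])
E
```

```text
[254.78398233 143.22776691]
(array([ 4.38168631e+02, -1.67164298e+02, -3.91860200e-03,  0.00000000e+00]), 1, np.float64(0.5422642205037416)) (array([ 438.10154845, -167.29400481,   -1.69632098,    0.        ]), 2, np.float64(0.7656266316147222))
(array([432.8, -14. ,   0. ,   0. ]), 0, np.float64(0.0))
3.4833 [ 438.1490751  -199.12839711  231.16134085] [ 7.06494862e-01  7.07718164e-01 -2.13609718e-05 -9.74245326e-05]
```

View pics/w1.png

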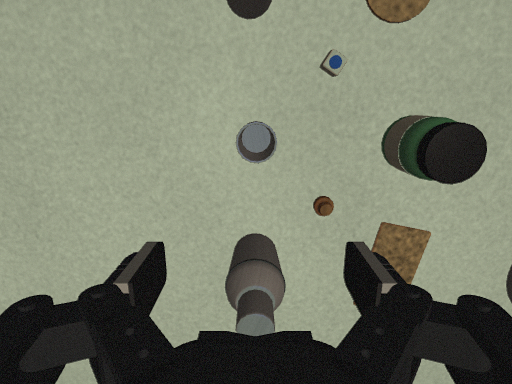

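Shot cup at (256,142), giving (438,-167) mm with its height confirmed. Descending to grasp it.

>>> move_arm(
  rows=[0.002, 0.07, 0, 0, 0, 0, 0.002, 0.131, -0.1, 0, 0, 0, 0.002, 0.131, -0.26, 0, 0, 0, 0.002, 0.131, -0.42, 0, 0, 0, 0.002, 0.131, -0.52, 0, 0, 0],
)

```text
time: 3.9
eef_pos: [437.2, -165.9, 98.3]
ee_rot: [0.706, 0.708, -0.0, -0.001]
wrist_force: [0.2, 0.3, 0.1]
grip_width: 85.5
finger_force: 0.0
```

>>> move_arm(
  rows=[0, 0, -0.1, 0, 0, 0, 0, 0, -0.2, 0, 0, 0, 0, 0, -0.28, 0, 0, 0, 0, 0, -0.337, 0, 0, 0, 0, 0, -0.337, 0, 0, 0],
)

```text
time: 4.32
eef_pos: [436.9, -166.1, 14.5]
ee_rot: [0.707, 0.708, -0.001, -0.002]
wrist_force: [-1.0, -0.6, 0.5]
grip_width: 85.1
finger_force: 0.0
```

>>> move_arm(
  rows=[0, 0, 0, 0, 0, 0, 0, 0, 0, 0, 0, 0, 0, 0, 0, 0, 0, 0, 0, 0, 0, 0, 0, 0, 0, 0, 0, 0, 0, 0],
  gripper=-1,
  force=50,
)

```text
time: 4.73
eef_pos: [438.7, -167.4, 18.3]
ee_rot: [0.707, 0.707, 0.0, 0.001]
wrist_force: [-2.1, 1.8, 14.4]
grip_width: 42.0
finger_force: 48.6
```

>>> move_arm(
  rows=[0, 0, 0, 0, 0, 0, 0, 0, 0, 0, 0, 0, 0, 0, 0, 0, 0, 0, 0, 0, 0, 0, 0, 0, 0, 0, 0, 0, 0, 0],
)

```text
time: 5.15
eef_pos: [438.7, -167.4, 18.2]
ee_rot: [0.707, 0.707, 0.0, 0.001]
wrist_force: [-3.5, 1.9, 14.4]
grip_width: 42.2
finger_force: 48.6
```

>>> move_arm(
  rows=[0, 0, 0.04, 0, 0, 0, 0, 0, 0.14, 0, 0, 0, 0, 0, 0.26, 0, 0, 0, 0, 0, 0.36, 0, 0, 0, 0, 0, 0.4, 0, 0, 0],
)

```text
time: 5.57
eef_pos: [439.3, -167.7, 121.0]
ee_rot: [0.707, 0.707, 0.001, 0.002]
wrist_force: [0.6, -0.2, 0.3]
grip_width: 42.3
finger_force: 50.7
```

>>> move_arm(
  rows=[0.03, 0.03, 0, 0, 0, 0, 0.09, 0.09, 0, 0, 0, 0, 0.17, 0.17, 0, 0, 0, 0, 0.25, 0.26, 0, 0, 0, 0, 0.33, 0.35, 0, 0, 0, 0],
)

```text
time: 5.98
eef_pos: [521.2, -78.1, 116.4]
ee_rot: [0.707, 0.707, -0.0, -0.0]
wrist_force: [0.7, -1.6, -0.1]
grip_width: 42.0
finger_force: 50.8
```

>>> move_arm(
  rows=[0.08, 0.08, 0, 0, 0, 0, 0.16, 0.16, 0, 0, 0, 0, 0.23, 0.23, 0, 0, 0, 0, 0.27, 0.28, 0, 0, 0, 0, 0.29, 0.3, 0, 0, 0, 0],
)

```text
time: 6.4
eef_pos: [593.6, -2.0, 116.1]
ee_rot: [0.706, 0.708, -0.0, -0.001]
wrist_force: [-0.9, 0.5, -1.0]
grip_width: 42.1
finger_force: 50.8
```

```bash
python3 - <<'E'
from h import *
w=manip.capture("wrist"); save(w,"w2"); c=manip.capture("scene")
print(fit("shot_cup",[c],(593,-5)))
s=manip.read_state();print(s["time"],s["eef_pos"],s["ee_rot"],s["wrist_force"],s["grip_width"])
E
```

```text
(array([593.,  -5.,   0.,   0.]), 0, np.float64(0.0))
6.55 [592.33970246  -5.29908412 116.52751016] [ 7.07175408e-01  7.07037920e-01 -5.25650094e-04 -2.15265468e-04] [-0.12521602 -1.26039028  0.04720916] 41.95173132375741
```

View pics/w2.png

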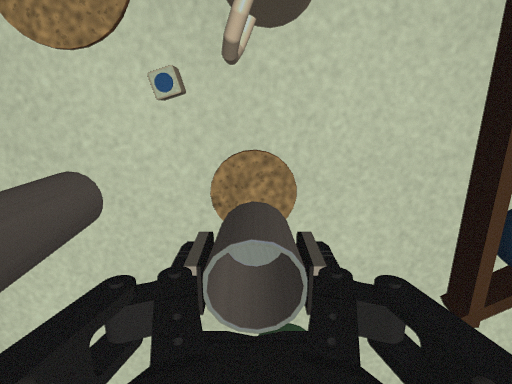

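Cup held squarely at (255,285), the coaster at (254,188) below it. Lowering with contact check.

>>> move_arm(
  rows=[0, 0, -0.08, 0, 0, 0, 0, 0, -0.18, 0, 0, 0, 0, 0, -0.27, 0, 0, 0, 0, 0, -0.33, 0, 0, 0, 0, 0, -0.344, 0, 0, 0],
)

```text
time: 6.97
eef_pos: [590.7, -6.4, 28.7]
ee_rot: [0.708, 0.706, -0.002, -0.001]
wrist_force: [-0.3, -0.1, -0.9]
grip_width: 42.2
finger_force: 50.8
```

>>> move_arm(
  rows=[0, 0, -0.006, 0, 0, 0, 0, 0, -0.012, 0, 0, 0, 0, 0, -0.02, 0, 0, 0, 0, 0, -0.024, 0, 0, 0, 0, 0, -0.028, 0, 0, 0],
)

```text
time: 7.38
eef_pos: [593.3, -4.8, 24.6]
ee_rot: [0.707, 0.707, 0.0, 0.0]
wrist_force: [-0.3, 0.7, -0.7]
grip_width: 42.0
finger_force: 50.8
```

>>> move_arm(
  rows=[0, 0, -0.003, 0, 0, 0, 0, 0, -0.006, 0, 0, 0, 0, 0, -0.006, 0, 0, 0],
)

```text
time: 7.63
eef_pos: [593.4, -4.8, 24.2]
ee_rot: [0.707, 0.707, 0.0, 0.0]
wrist_force: [-11.0, -0.9, 26.1]
grip_width: 42.2
finger_force: 52.9
```

>>> move_arm(
  rows=[0, 0, 0.003, 0, 0, 0, 0, 0, 0.003, 0, 0, 0],
)

```text
time: 7.8
eef_pos: [593.4, -4.8, 24.3]
ee_rot: [0.707, 0.707, 0.0, 0.0]
wrist_force: [-4.2, 0.1, 13.6]
grip_width: 41.8
finger_force: 51.8
```

>>> move_arm(
  rows=[0, 0, 0, 0, 0, 0, 0, 0, 0, 0, 0, 0, 0, 0, 0, 0, 0, 0, 0, 0, 0, 0, 0, 0, 0, 0, 0, 0, 0, 0],
  gripper=1,
)

```text
time: 8.22
eef_pos: [593.0, -4.7, 23.2]
ee_rot: [0.707, 0.707, -0.0, -0.0]
wrist_force: [-0.2, 0.2, 0.2]
grip_width: 85.5
finger_force: 0.0
```

>>> move_arm(
  rows=[0, 0, 0.04, 0, 0, 0, 0, 0, 0.14, 0, 0, 0, 0, 0, 0.28, 0, 0, 0, 0, 0, 0.42, 0, 0, 0, 0, 0, 0.56, 0, 0, 0],
)

```text
time: 8.63
eef_pos: [592.6, -4.8, 165.6]
ee_rot: [0.707, 0.707, -0.0, -0.0]
wrist_force: [0.6, 0.2, -0.2]
grip_width: 85.3
finger_force: 0.0
```

```bash
python3 - <<'E'
from h import *
w=manip.capture("wrist"); c=manip.capture("scene"); d=manip.capture("side")
for q in([w],[c],[d]):print(fit("shot_cup",q,(593,-5)))
for n,x in (("low_tumbler",(602,355)),("coaster_large",(450,164.5))):
  for q in([w],[c],[d],[c,d]): print(n,fit(n,q,x))
s=manip.read_state();print(s["time"],s["eef_pos"],s["wrist_force"],s["grip_width"])
E
```

```text
(array([ 5.92847467e+02, -6.04726960e+00,  4.25607611e-03,  0.00000000e+00]), 1, np.float64(0.4449784370727978))
(array([ 5.89192191e+02, -3.37247953e+00,  5.11845088e-04,  0.00000000e+00]), 1, np.float64(0.43332522111915095))
(array([593.,  -5.,   0.,   0.]), 0, np.float64(0.0))
low_tumbler (array([602., 355.,   0.,   0.]), 0, np.float64(0.0))
low_tumbler (array([ 6.00838917e+02,  3.55279080e+02, -7.76108316e-04,  0.00000000e+00]), 1, np.float64(0.5462966951451725))
low_tumbler (array([ 6.05157103e+02,  3.53072422e+02, -1.82336779e-03,  0.00000000e+00]), 1, np.float64(0.7607937423545285))
low_tumbler (array([603.71775889, 354.13663503,   2.64081697,   0.        ]), 2, np.float64(0.7571766266718359))
coaster_large (array([ 4.47592095e+02,  1.34754261e+02, -2.66809959e-02,  0.00000000e+00]), 1, np.float64(21.191873400109255))
coaster_large (array([4.48503231e+02, 1.66379770e+02, 2.45388692e-04, 0.00000000e+00]), 1, np.float64(0.3311901642464224))
coaster_large (array([ 4.50500096e+02,  1.63822007e+02, -4.85293730e-04,  0.00000000e+00]), 1, np.float64(0.32412648320710774))
coaster_large (array([450.25064842, 165.63877846,   2.36648899,   0.        ]), 2, np.float64(0.34681948282998004))
9.4333 [592.92362646  -4.75790604 163.10247139] [ 0.36661683 -0.54200307 -0.42088031] 85.47580759961743
```

Shot cup stands on the small coaster within about 1 mm. On to the tumbler, viewing it from the wrist on the way.

>>> move_arm(
  rows=[0.0, 0.05, 0.08, 0, 0, 0, 0.01, 0.18, 0.16, 0, 0, 0, 0.02, 0.33, 0.24, 0, 0, 0, 0.03, 0.48, 0.27, 0, 0, 0, 0.036, 0.64, 0.27, 0, 0, 0],
)

```text
time: 9.85
eef_pos: [602.9, 156.7, 233.4]
ee_rot: [0.707, 0.707, 0.002, 0.001]
wrist_force: [0.2, -0.2, -1.1]
grip_width: 85.7
finger_force: 0.0
```

>>> move_arm(
  rows=[0, 0.16, 0, 0, 0, 0, 0, 0.32, 0, 0, 0, 0, 0, 0.48, 0, 0, 0, 0, 0, 0.6, 0, 0, 0, 0, 0, 0.64, 0, 0, 0, 0],
)

```text
time: 10.27
eef_pos: [600.3, 321.0, 230.3]
ee_rot: [0.705, 0.709, 0.0, -0.001]
wrist_force: [1.3, 0.4, 0.4]
grip_width: 85.5
finger_force: 0.0
```

>>> move_arm(
  rows=[0, 0, 0, 0, 0, 0, 0, 0, 0, 0, 0, 0],
)

```text
time: 10.43
eef_pos: [601.9, 315.1, 230.4]
ee_rot: [0.707, 0.707, -0.0, 0.0]
wrist_force: [0.2, 0.1, -0.9]
grip_width: 85.1
finger_force: 0.0
```

```bash
python3 - <<'E'
from h import *
w=manip.capture("wrist"); save(w,"w3")
print(fit("low_tumbler",[w],(602,355)))
s=manip.read_state();print(s["time"],s["eef_pos"],s["wrist_force"],s["grip_width"])
E
```

```text
(array([ 6.01792437e+02,  3.55686168e+02, -4.69917189e-03,  0.00000000e+00]), 1, np.float64(0.4035807257842868))
10.5333 [602.46721487 313.57242305 230.7705729 ] [-0.58700906 -0.7507589  -0.02772239] 85.3911513899551
```

View pics/w3.png

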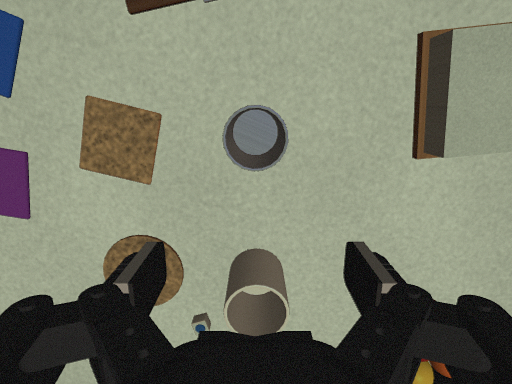

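Tumbler at (255,138) → (602,355.6). Descending.

>>> move_arm(
  rows=[0, 0.08, 0, 0, 0, 0, 0, 0.161, -0.06, 0, 0, 0, 0, 0.161, -0.2, 0, 0, 0, 0, 0.161, -0.34, 0, 0, 0, 0, 0.161, -0.44, 0, 0, 0],
)

```text
time: 10.95
eef_pos: [601.7, 353.6, 118.2]
ee_rot: [0.708, 0.707, -0.001, 0.0]
wrist_force: [0.4, 0.1, -0.5]
grip_width: 85.3
finger_force: 0.0
```

>>> move_arm(
  rows=[0, 0, -0.05, 0, 0, 0, 0, 0, -0.15, 0, 0, 0, 0, 0, -0.25, 0, 0, 0, 0, 0, -0.331, 0, 0, 0, 0, 0, -0.331, 0, 0, 0],
)

```text
time: 11.37
eef_pos: [601.0, 353.4, 34.8]
ee_rot: [0.708, 0.707, -0.002, -0.0]
wrist_force: [0.6, 0.2, 0.0]
grip_width: 85.3
finger_force: 0.0
```

>>> move_arm(
  rows=[0, 0, 0, 0, 0, 0, 0, 0, 0, 0, 0, 0, 0, 0, 0, 0, 0, 0, 0, 0, 0, 0, 0, 0, 0, 0, 0, 0, 0, 0],
  gripper=-1,
  force=50,
)

```text
time: 11.78
eef_pos: [603.0, 356.0, 40.4]
ee_rot: [0.707, 0.707, 0.001, 0.0]
wrist_force: [-2.2, -0.6, 10.1]
grip_width: 63.2
finger_force: 55.6
```

>>> move_arm(
  rows=[0, 0, 0, 0, 0, 0, 0, 0, 0, 0, 0, 0],
)

```text
time: 11.95
eef_pos: [603.0, 356.0, 40.4]
ee_rot: [0.707, 0.707, 0.001, 0.0]
wrist_force: [-2.2, -1.3, 9.4]
grip_width: 63.2
finger_force: 55.6
```

```bash
python3 - <<'E'
from h import *
s=manip.read_state();print(s["time"],s["eef_pos"],s["wrist_force"],s["grip_width"])
c=manip.capture("scene");d=manip.capture("side")
for q in([c],[d]):print(fit("coaster_large",q,(450,164.5)))
E
```

```text
11.95 [603.02189975 355.9891328   40.39414036] [-2.18546086 -1.25625778  9.40658822] 63.17020369406364
(array([ 4.47736971e+02,  1.66416929e+02, -4.34293585e-04,  0.00000000e+00]), 1, np.float64(0.3707437961541398))
(array([ 4.50696486e+02,  1.63722308e+02, -3.93069737e-04,  0.00000000e+00]), 1, np.float64(0.3441691284652733))
```

>>> move_arm(
  rows=[0, 0, 0.03, 0, 0, 0, 0, 0, 0.12, 0, 0, 0, 0, 0, 0.22, 0, 0, 0, 0, 0, 0.32, 0, 0, 0, 0, 0, 0.4, 0, 0, 0],
)

```text
time: 12.57
eef_pos: [602.5, 355.7, 141.4]
ee_rot: [0.707, 0.707, 0.001, 0.0]
wrist_force: [0.5, 0.5, -0.9]
grip_width: 63.3
finger_force: 55.5
```

>>> move_arm(
  rows=[-0.02, -0.03, 0, 0, 0, 0, -0.08, -0.1, 0, 0, 0, 0, -0.15, -0.19, 0, 0, 0, 0, -0.23, -0.29, 0, 0, 0, 0, -0.31, -0.382, 0, 0, 0, 0],
)

```text
time: 12.98
eef_pos: [523.5, 258.4, 138.4]
ee_rot: [0.707, 0.707, 0.0, 0.0]
wrist_force: [1.5, 0.2, -1.6]
grip_width: 63.0
finger_force: 55.6
```

>>> move_arm(
  rows=[-0.08, -0.1, 0, 0, 0, 0, -0.16, -0.2, 0, 0, 0, 0, -0.23, -0.28, 0, 0, 0, 0, -0.28, -0.35, 0, 0, 0, 0, -0.301, -0.38, 0, 0, 0, 0],
)

```text
time: 13.4
eef_pos: [447.7, 162.6, 138.6]
ee_rot: [0.708, 0.707, -0.0, 0.0]
wrist_force: [1.0, 0.1, -1.2]
grip_width: 63.1
finger_force: 55.6
```

>>> move_arm(
  rows=[0, 0, 0, 0, 0, 0, 0, 0, 0, 0, 0, 0],
)

```text
time: 13.57
eef_pos: [449.7, 165.2, 138.7]
ee_rot: [0.707, 0.707, 0.001, 0.0]
wrist_force: [-0.4, 0.2, -1.4]
grip_width: 63.4
finger_force: 55.6
```

```bash
python3 - <<'E'
from h import *
w=manip.capture("wrist"); save(w,"w4")
t=np.linspace(0,2*np.pi,7)
print([proj((449.3+55*np.cos(a),165+55*np.sin(a),6),w).round().tolist() for a in t])
s=manip.read_state();print(s["time"],s["eef_pos"],s["wrist_force"],s["grip_width"])
E
```

```text
[[313.0, 185.0], [285.0, 133.0], [224.0, 133.0], [196.0, 185.0], [226.0, 231.0], [282.0, 231.0], [313.0, 185.0]]
13.6167 [449.88298233 165.66744109 138.50877548] [-0.05636787  0.51985708 -2.19867269] 63.23645732281906
```

View pics/w4.png

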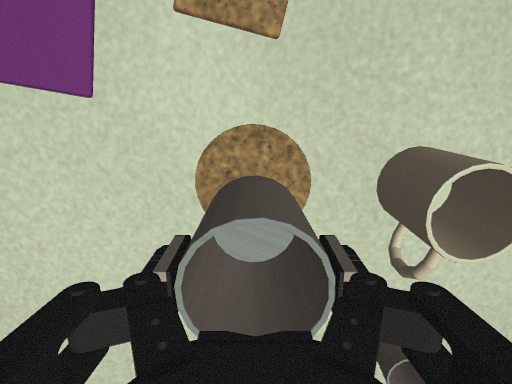

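Coaster edges 195–311, top 124: about 1 mm left of prediction. Adjusting by 1 mm and lowering.

>>> move_arm(
  rows=[-0.004, 0.002, -0.08, 0, 0, 0, -0.004, 0.002, -0.18, 0, 0, 0, -0.004, 0.002, -0.27, 0, 0, 0, -0.004, 0.002, -0.33, 0, 0, 0, -0.004, 0.002, -0.344, 0, 0, 0],
)

```text
time: 14.03
eef_pos: [447.5, 166.0, 49.7]
ee_rot: [0.707, 0.707, -0.001, -0.001]
wrist_force: [-0.5, -0.2, -1.4]
grip_width: 63.1
finger_force: 55.6
```

>>> move_arm(
  rows=[0, 0, -0.004, 0, 0, 0, 0, 0, -0.008, 0, 0, 0, 0, 0, -0.014, 0, 0, 0, 0, 0, -0.018, 0, 0, 0, 0, 0, -0.02, 0, 0, 0],
)

```text
time: 14.45
eef_pos: [448.6, 165.7, 47.6]
ee_rot: [0.707, 0.707, 0.0, 0.0]
wrist_force: [-0.8, 0.2, -2.0]
grip_width: 63.1
finger_force: 55.6
```

>>> move_arm(
  rows=[0, 0, -0.003, 0, 0, 0, 0, 0, -0.006, 0, 0, 0, 0, 0, -0.006, 0, 0, 0],
)

```text
time: 14.7
eef_pos: [448.5, 165.7, 46.3]
ee_rot: [0.707, 0.707, 0.0, 0.0]
wrist_force: [-4.9, -1.7, 16.6]
grip_width: 63.1
finger_force: 56.8
```

>>> move_arm(
  rows=[0, 0, 0.002, 0, 0, 0, 0, 0, 0.002, 0, 0, 0],
)

```text
time: 14.87
eef_pos: [448.5, 165.6, 46.4]
ee_rot: [0.707, 0.707, 0.0, 0.0]
wrist_force: [-1.3, 0.1, 7.6]
grip_width: 62.8
finger_force: 56.2
```

>>> move_arm(
  rows=[0, 0, 0, 0, 0, 0, 0, 0, 0, 0, 0, 0, 0, 0, 0, 0, 0, 0, 0, 0, 0, 0, 0, 0],
  gripper=1,
)

```text
time: 15.2
eef_pos: [448.2, 165.5, 46.0]
ee_rot: [0.707, 0.707, -0.0, -0.0]
wrist_force: [-0.4, 0.1, -0.3]
grip_width: 85.5
finger_force: 0.0
```

>>> move_arm(
  rows=[0, 0, 0.04, 0, 0, 0, 0, 0, 0.16, 0, 0, 0, 0, 0, 0.32, 0, 0, 0, 0, 0, 0.48, 0, 0, 0, 0, 0, 0.64, 0, 0, 0],
)

```text
time: 15.62
eef_pos: [447.6, 165.3, 208.6]
ee_rot: [0.707, 0.707, -0.0, -0.0]
wrist_force: [0.1, -0.1, 0.5]
grip_width: 85.4
finger_force: 0.0
```

>>> move_arm(
  rows=[0, -0.05, 0.12, 0, 0, 0, -0.02, -0.2, 0.16, 0, 0, 0, -0.04, -0.36, 0.16, 0, 0, 0, -0.06, -0.52, 0.16, 0, 0, 0, -0.06, -0.68, 0.16, 0, 0, 0],
)

```text
time: 16.03
eef_pos: [432.1, -6.1, 247.1]
ee_rot: [0.707, 0.707, 0.001, 0.0]
wrist_force: [2.2, 0.4, 0.6]
grip_width: 85.6
finger_force: 0.0
```

>>> move_arm(
  rows=[0, -0.11, 0, 0, 0, 0, 0, -0.2, 0, 0, 0, 0, 0, -0.22, 0, 0, 0, 0, 0, -0.22, 0, 0, 0, 0, 0, -0.22, 0, 0, 0, 0],
)

```text
time: 16.45
eef_pos: [433.2, -58.8, 246.4]
ee_rot: [0.707, 0.707, 0.0, -0.0]
wrist_force: [-0.1, 1.0, -0.0]
grip_width: 85.3
finger_force: 0.0
```

```bash
python3 - <<'E'
from h import *
w=manip.capture("wrist"); save(w,"w5");c=manip.capture("scene");d=manip.capture("side")
for q in([w],[c],[d],[c,d,w]):print(fit("tall_beaker",q,(432.8,-14)))
for q in([w],[c],[d]):print(fit("low_tumbler",q,(448.5,165.5)))
for q in([c],[d]):
  for y in (0,.3,-.3):print(fit("coaster_square",q,(437.8,342.5),y))
s=manip.read_state();print(s["time"],s["eef_pos"],s["wrist_force"],s["grip_width"])
E
```

```text
(array([ 4.30926602e+02, -1.22139121e+01, -1.13262859e-02,  0.00000000e+00]), 1, np.float64(0.820492374959717))
(array([ 4.31393911e+02, -1.27206851e+01, -4.57856448e-04,  0.00000000e+00]), 1, np.float64(0.2878390187135053))
(array([ 4.33775252e+02, -1.32198541e+01,  6.48283951e-04,  0.00000000e+00]), 1, np.float64(0.3234754215423224))
(array([431.12070752, -12.39295051,  -1.29299304,   0.        ]), 3, np.float64(0.6452065750410138))
(array([448.5, 165.5,   0. ,   0. ]), 0, np.float64(0.0))
(array([ 4.42710331e+02,  1.67826593e+02, -1.64715211e-04,  0.00000000e+00]), 1, np.float64(0.23084187917743998))
(array([ 4.50545461e+02,  1.60501565e+02, -8.43632320e-05,  0.00000000e+00]), 1, np.float64(0.34824844354782675))
(array([ 4.35147973e+02,  3.43213506e+02, -1.33283251e-03, -2.52882986e-01]), 1, np.float64(0.9277837587386898))
(array([ 4.35075289e+02,  3.42473485e+02, -6.04674064e-04,  3.67652623e-01]), 1, np.float64(2.245594329940925))
(array([ 4.35148076e+02,  3.43213358e+02, -1.33280922e-03, -2.52894196e-01]), 1, np.float64(0.9277871452149327))
(array([ 4.38427235e+02,  3.40956255e+02, -3.23595829e-03, -2.21029070e-01]), 1, np.float64(1.9164810468839593))
(array([ 4.39883330e+02,  3.42776756e+02, -1.12006983e-03,  2.98258855e-01]), 1, np.float64(3.535455081775454))
(array([ 4.38427184e+02,  3.40956192e+02, -3.23595512e-03, -2.21025351e-01]), 1, np.float64(1.9164840111402275))
17.35 [433.24709793 -59.50217934 246.01895647] [0.03071283 0.68433685 0.58880159] 85.50221531929431
```

View pics/w5.png

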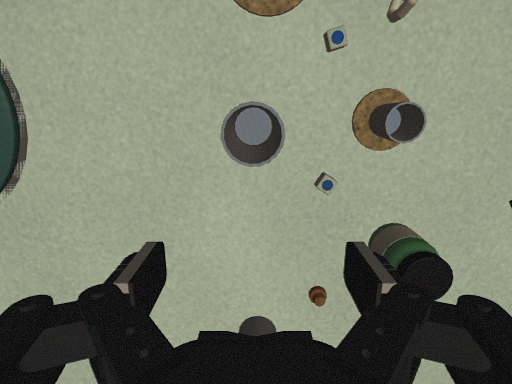

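Beaker at (253,133) → (431.2,-12.3). Tumbler placed. Descending on the beaker.

>>> move_arm(
  rows=[-0.008, 0.08, 0, 0, 0, 0, -0.008, 0.189, 0, 0, 0, 0, -0.008, 0.189, -0.06, 0, 0, 0, -0.008, 0.189, -0.18, 0, 0, 0, -0.008, 0.189, -0.3, 0, 0, 0],
)

```text
time: 17.77
eef_pos: [431.8, -11.8, 170.8]
ee_rot: [0.707, 0.707, 0.001, 0.001]
wrist_force: [1.4, 0.2, -0.7]
grip_width: 85.4
finger_force: 0.0
```

>>> move_arm(
  rows=[0, 0, -0.08, 0, 0, 0, 0, 0, -0.18, 0, 0, 0, 0, 0, -0.28, 0, 0, 0, 0, 0, -0.348, 0, 0, 0, 0, 0, -0.348, 0, 0, 0],
)

```text
time: 18.18
eef_pos: [429.6, -12.3, 81.4]
ee_rot: [0.707, 0.707, -0.002, -0.002]
wrist_force: [-1.6, 0.9, -0.4]
grip_width: 85.5
finger_force: 0.0
```

>>> move_arm(
  rows=[0, 0, 0, 0, 0, 0, 0, 0, 0, 0, 0, 0, 0, 0, 0, 0, 0, 0, 0, 0, 0, 0, 0, 0, 0, 0, 0, 0, 0, 0],
  gripper=-1,
  force=50,
)

```text
time: 18.6
eef_pos: [432.0, -12.3, 85.5]
ee_rot: [0.707, 0.707, 0.001, 0.001]
wrist_force: [-2.8, 0.1, 8.5]
grip_width: 54.3
finger_force: 50.9
```

>>> move_arm(
  rows=[0, 0, 0, 0, 0, 0, 0, 0, 0, 0, 0, 0],
)

```text
time: 18.77
eef_pos: [432.0, -12.3, 85.5]
ee_rot: [0.707, 0.707, 0.001, 0.001]
wrist_force: [-3.2, -0.6, 8.8]
grip_width: 53.9
finger_force: 50.9
```

>>> move_arm(
  rows=[0, 0, 0.03, 0, 0, 0, 0, 0, 0.12, 0, 0, 0, 0, 0, 0.24, 0, 0, 0, 0, 0, 0.38, 0, 0, 0, 0, 0, 0.5, 0, 0, 0],
)

```text
time: 19.18
eef_pos: [431.2, -12.3, 212.2]
ee_rot: [0.707, 0.707, 0.001, 0.001]
wrist_force: [1.6, 0.6, -1.2]
grip_width: 54.1
finger_force: 53.5
```

>>> move_arm(
  rows=[0, 0.03, 0, 0, 0, 0, 0, 0.11, 0, 0, 0, 0, 0.01, 0.22, 0, 0, 0, 0, 0.01, 0.34, 0, 0, 0, 0, 0.01, 0.46, 0, 0, 0, 0],
)

```text
time: 19.6
eef_pos: [433.6, 103.9, 210.1]
ee_rot: [0.707, 0.707, 0.001, 0.0]
wrist_force: [0.7, 0.1, -1.2]
grip_width: 54.3
finger_force: 53.5
```

>>> move_arm(
  rows=[0, 0.12, 0, 0, 0, 0, 0, 0.24, 0, 0, 0, 0, 0, 0.36, 0, 0, 0, 0, 0, 0.48, 0, 0, 0, 0, 0, 0.6, 0, 0, 0, 0],
)

```text
time: 20.02
eef_pos: [433.4, 254.2, 210.1]
ee_rot: [0.707, 0.707, 0.0, 0.0]
wrist_force: [1.3, -0.7, -2.3]
grip_width: 54.1
finger_force: 53.5
```

>>> move_arm(
  rows=[0, 0.11, 0, 0, 0, 0, 0, 0.2, 0, 0, 0, 0, 0.01, 0.28, 0, 0, 0, 0, 0.012, 0.33, 0, 0, 0, 0, 0.012, 0.358, 0, 0, 0, 0],
)

```text
time: 20.43
eef_pos: [436.5, 343.6, 209.6]
ee_rot: [0.707, 0.708, 0.0, -0.0]
wrist_force: [0.2, -0.3, -2.0]
grip_width: 54.2
finger_force: 53.6
```

>>> move_arm(
  rows=[0, 0, 0, 0, 0, 0, 0, 0, 0, 0, 0, 0, 0, 0, 0, 0, 0, 0],
)

```text
time: 20.68
eef_pos: [437.0, 341.0, 209.1]
ee_rot: [0.708, 0.707, -0.0, 0.0]
wrist_force: [0.4, -1.2, -1.5]
grip_width: 54.1
finger_force: 53.6
```

```bash
python3 - <<'E'
from h import *
w=manip.capture("wrist"); save(w,"w6")
a=-.235;R=np.array([[np.cos(a),-np.sin(a)],[np.sin(a),np.cos(a)]])
for q in((-45,-45),(45,-45),(45,45),(-45,45)): print(q,proj((*(R@q+[436.8,342.1]),6),w).round(1))
s=manip.read_state();print(s["time"],s["eef_pos"],s["wrist_force"],s["grip_width"])
E
```

```text
(-45, -45) [209.3 195.6]
(45, -45) [282.2 212.1]
(45, 45) [302.5 139.2]
(-45, 45) [224.7 120.2]
20.7333 [437.00039886 341.07899326 209.19398299] [ 0.3438384  -0.2512555  -1.17952115] 53.7359232407284
```

View pics/w6.png

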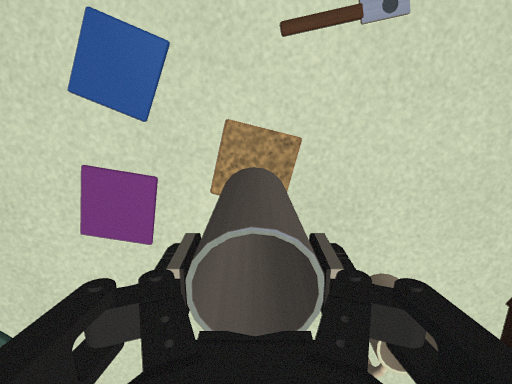

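Cork square corners (227,119), (301,138), (211,193): centre about 1–2 mm further in +y. Adjusting and lowering.

>>> move_arm(
  rows=[0, 0.005, -0.08, 0, 0, 0, 0, 0.005, -0.19, 0, 0, 0, 0, 0.005, -0.3, 0, 0, 0, 0, 0.005, -0.39, 0, 0, 0, 0, 0.005, -0.44, 0, 0, 0],
)

```text
time: 21.15
eef_pos: [436.1, 341.8, 96.7]
ee_rot: [0.707, 0.707, -0.001, -0.0]
wrist_force: [-0.3, -0.3, -1.7]
grip_width: 54.0
finger_force: 53.5
```

>>> move_arm(
  rows=[0, 0, -0.01, 0, 0, 0, 0, 0, -0.016, 0, 0, 0, 0, 0, -0.02, 0, 0, 0, 0, 0, -0.024, 0, 0, 0, 0, 0, -0.024, 0, 0, 0],
)

```text
time: 21.57
eef_pos: [437.1, 343.6, 93.8]
ee_rot: [0.707, 0.707, 0.001, 0.0]
wrist_force: [0.3, 0.7, -1.6]
grip_width: 53.8
finger_force: 53.6
```

>>> move_arm(
  rows=[0, 0, -0.004, 0, 0, 0, 0, 0, -0.008, 0, 0, 0, 0, 0, -0.01, 0, 0, 0],
)

```text
time: 21.82
eef_pos: [437.0, 344.1, 91.5]
ee_rot: [0.707, 0.707, 0.001, -0.0]
wrist_force: [-5.7, -3.2, 20.9]
grip_width: 54.4
finger_force: 55.5
```

>>> move_arm(
  rows=[0, 0, 0.002, 0, 0, 0, 0, 0, 0.002, 0, 0, 0],
)

```text
time: 21.98
eef_pos: [436.9, 343.8, 91.6]
ee_rot: [0.707, 0.707, 0.0, -0.0]
wrist_force: [-2.5, -0.1, 7.6]
grip_width: 53.9
finger_force: 54.2
```

>>> move_arm(
  rows=[0, 0, 0, 0, 0, 0, 0, 0, 0, 0, 0, 0, 0, 0, 0, 0, 0, 0, 0, 0, 0, 0, 0, 0],
  gripper=1,
)

```text
time: 22.32
eef_pos: [436.7, 343.5, 90.9]
ee_rot: [0.707, 0.707, -0.0, -0.0]
wrist_force: [-0.2, -0.2, 0.8]
grip_width: 85.3
finger_force: 0.0
```

>>> move_arm(
  rows=[0, 0, 0.04, 0, 0, 0, 0, 0, 0.16, 0, 0, 0, 0, 0, 0.32, 0, 0, 0, 0, 0, 0.48, 0, 0, 0, 0, 0, 0.62, 0, 0, 0],
)

```text
time: 22.73
eef_pos: [436.6, 343.5, 249.3]
ee_rot: [0.707, 0.707, 0.001, -0.0]
wrist_force: [-0.1, 0.3, 0.3]
grip_width: 85.1
finger_force: 0.0
```

>>> move_arm(
  rows=[0, -0.06, 0.08, 0, 0, 0, 0, -0.2, 0.08, 0, 0, 0, 0, -0.36, 0.08, 0, 0, 0, 0, -0.52, 0.08, 0, 0, 0, 0, -0.68, 0.08, 0, 0, 0],
)

```text
time: 23.15
eef_pos: [436.2, 171.8, 266.8]
ee_rot: [0.707, 0.707, 0.0, 0.0]
wrist_force: [0.9, -0.2, 1.2]
grip_width: 85.3
finger_force: 0.0
```

>>> move_arm(
  rows=[0, -0.16, 0, 0, 0, 0, 0, -0.32, 0, 0, 0, 0, 0, -0.48, 0, 0, 0, 0, 0, -0.64, 0, 0, 0, 0, 0, -0.8, 0, 0, 0, 0],
)

```text
time: 23.57
eef_pos: [436.2, -28.3, 267.0]
ee_rot: [0.707, 0.707, 0.001, 0.0]
wrist_force: [1.2, -0.0, 0.7]
grip_width: 85.4
finger_force: 0.0
```

>>> move_arm(
  rows=[0, -0.16, 0, 0, 0, 0, 0, -0.32, 0, 0, 0, 0, 0, -0.48, 0, 0, 0, 0, 0, -0.64, 0, 0, 0, 0, 0, -0.8, 0, 0, 0, 0],
)

```text
time: 23.98
eef_pos: [436.3, -228.4, 267.0]
ee_rot: [0.707, 0.707, 0.0, 0.0]
wrist_force: [1.1, 0.9, 0.0]
grip_width: 85.6
finger_force: 0.0
```

>>> move_arm(
  rows=[0, -0.16, 0, 0, 0, 0, 0, -0.32, 0, 0, 0, 0, 0, -0.44, 0, 0, 0, 0, 0, -0.54, 0, 0, 0, 0, 0, -0.6, 0, 0, 0, 0],
)

```text
time: 24.4
eef_pos: [435.9, -379.2, 266.6]
ee_rot: [0.708, 0.706, -0.0, 0.0]
wrist_force: [0.3, 0.5, 0.0]
grip_width: 85.3
finger_force: 0.0
```

>>> move_arm(
  rows=[0, 0, 0, 0, 0, 0, 0, 0, 0, 0, 0, 0, 0, 0, 0, 0, 0, 0],
)

```text
time: 24.65
eef_pos: [436.9, -375.6, 266.3]
ee_rot: [0.707, 0.707, 0.0, -0.0]
wrist_force: [0.4, 0.4, 0.2]
grip_width: 85.8
finger_force: 0.0
```

```bash
python3 - <<'E'
from h import *
w=manip.capture("wrist"); save(w,"w7");c=manip.capture("scene");d=manip.capture("side")
for q in([w],[c],[d],[c,d,w]):print(fit("shaker",q,(438.5,-322.8)))
for q in([c],[d]):print(fit("tall_beaker",q,(437,343)))
for q in([w],[c],[d]):
  for y in (0.2,-.2):print(fit("coaster_oblong",q,(624.5,-350),y))
print(proj((438.5,-322.8,150),w))
s=manip.read_state();print(s["time"],s["eef_pos"],s["ee_rot"],s["grip_width"])
E
```

```text
(array([ 4.36496727e+02, -3.22228316e+02,  6.34166324e-03,  0.00000000e+00]), 1, np.float64(0.6106727013068757))
(array([ 4.36171330e+02, -3.22834356e+02,  2.46646232e-07,  0.00000000e+00]), 1, np.float64(0.44004036054769863))
(array([ 4.39526612e+02, -3.21647656e+02, -1.11272851e-03,  0.00000000e+00]), 1, np.float64(0.45684647359479447))
(array([ 436.73485095, -322.18760004,    0.97854143,    0.        ]), 3, np.float64(0.6285599206182936))
(array([4.30290694e+02, 3.47008521e+02, 5.53313100e-04, 0.00000000e+00]), 1, np.float64(0.40501644720289653))
(array([ 4.38533672e+02,  3.38066410e+02, -1.06878544e-03,  0.00000000e+00]), 1, np.float64(0.38162237564018897))
(array([ 6.22774533e+02, -3.48071425e+02, -1.45990109e-02, -2.14848546e-01]), 1, np.float64(1.4523436833114567))
(array([ 6.22774535e+02, -3.48071425e+02, -1.45989962e-02, -2.14848774e-01]), 1, np.float64(1.4523441224939362))
(array([ 6.22130871e+02, -3.46099835e+02, -2.54259857e-03, -2.56520791e-01]), 1, np.float64(1.4502674869806154))
(array([ 6.22130866e+02, -3.46099808e+02, -2.54260784e-03, -2.56518482e-01]), 1, np.float64(1.4502648995396108))
(array([ 6.21893280e+02, -3.58820643e+02, -1.37329500e-03,  2.36847237e-02]), 1, np.float64(2.1631849960323644))
(array([ 6.21742136e+02, -3.59256797e+02, -1.78870873e-03, -1.17241032e-01]), 1, np.float64(2.1749026920690433))
[256.78038566 128.25679558]
25.5 [ 436.69948428 -376.52439319  265.9965938 ] [ 7.07125008e-01  7.07088549e-01 -7.01817108e-05 -4.42706749e-05] 85.31013781770407
```

View pics/w7.png

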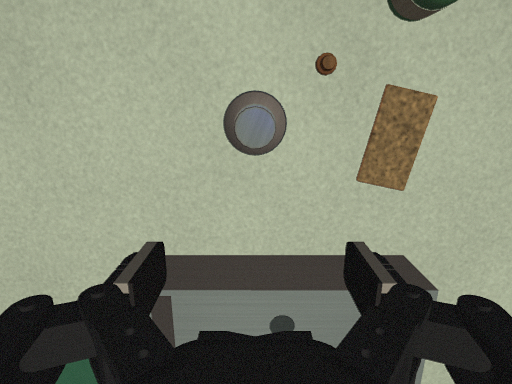

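Shaker cap at (255,128) → (436.6,-322.3). Oblong corners (388,84), (437,96), (404,191), (357,181).

```bash
python3 - <<'E'
from h import *
w=manip.capture("wrist");c=manip.capture("scene")
P=np.array([ray(p,w,6) for p in((388,84),(437,96),(404,191),(357,181))]);print(P.round(1),P.mean(0))
print(ray((112,330),c,90),ray((150,340),c,90))
E
```

```text
[[ 603.9 -279.3    6. ]
 [ 667.9 -293.6    6. ]
 [ 643.2 -418.9    6. ]
 [ 576.8 -404.7    6. ]] [ 622.94035792 -349.14334033    6.        ]
[ 790.0994335  -370.21640611   90.        ] [ 844.35317097 -285.71207103   90.        ]
```

>>> move_arm(
  rows=[0, 0.08, 0, 0, 0, 0, 0, 0.217, 0, 0, 0, 0, 0, 0.217, -0.06, 0, 0, 0, 0, 0.217, -0.18, 0, 0, 0, 0, 0.217, -0.3, 0, 0, 0],
)

```text
time: 26.02
eef_pos: [437.4, -322.0, 191.1]
ee_rot: [0.707, 0.707, 0.0, 0.001]
wrist_force: [1.4, -0.7, -0.4]
grip_width: 85.3
finger_force: 0.0
```

>>> move_arm(
  rows=[0, 0, -0.06, 0, 0, 0, 0, 0, -0.16, 0, 0, 0, 0, 0, -0.24, 0, 0, 0, 0, 0, -0.3, 0, 0, 0, 0, 0, -0.3, 0, 0, 0],
)

```text
time: 26.43
eef_pos: [435.5, -321.4, 113.4]
ee_rot: [0.707, 0.707, -0.001, -0.002]
wrist_force: [-0.2, 0.5, -0.3]
grip_width: 85.3
finger_force: 0.0
```

>>> move_arm(
  rows=[0, 0, 0, 0, 0, 0, 0, 0, 0, 0, 0, 0, 0, 0, 0, 0, 0, 0, 0, 0, 0, 0, 0, 0, 0, 0, 0, 0, 0, 0],
  gripper=-1,
  force=60,
)

```text
time: 26.85
eef_pos: [437.2, -322.6, 117.2]
ee_rot: [0.707, 0.707, 0.0, 0.001]
wrist_force: [-2.1, 1.6, 9.4]
grip_width: 34.5
finger_force: 59.6
```

>>> move_arm(
  rows=[0, 0, 0, 0, 0, 0, 0, 0, 0, 0, 0, 0],
)

```text
time: 27.02
eef_pos: [437.2, -322.6, 117.2]
ee_rot: [0.707, 0.707, 0.0, 0.001]
wrist_force: [-2.2, 1.5, 9.4]
grip_width: 34.4
finger_force: 59.8
```

>>> move_arm(
  rows=[0, 0, 0.03, 0, 0, 0, 0, 0, 0.1, 0, 0, 0, 0, 0, 0.18, 0, 0, 0, 0, 0, 0.26, 0, 0, 0, 0, 0, 0.3, 0, 0, 0],
)

```text
time: 27.43
eef_pos: [437.2, -322.7, 193.7]
ee_rot: [0.707, 0.707, 0.0, 0.001]
wrist_force: [0.3, -0.2, -3.1]
grip_width: 34.7
finger_force: 60.7
```

>>> move_arm(
  rows=[0.03, 0, 0, 0, 0, 0, 0.1, -0.02, 0, 0, 0, 0, 0.19, -0.03, 0, 0, 0, 0, 0.29, -0.04, 0, 0, 0, 0, 0.39, -0.056, 0, 0, 0, 0],
)

```text
time: 27.85
eef_pos: [535.5, -335.6, 189.7]
ee_rot: [0.707, 0.707, 0.0, -0.001]
wrist_force: [-0.3, -0.1, -3.2]
grip_width: 34.0
finger_force: 60.6
```

>>> move_arm(
  rows=[0.1, -0.02, 0, 0, 0, 0, 0.19, -0.03, 0, 0, 0, 0, 0.27, -0.04, 0, 0, 0, 0, 0.33, -0.05, 0, 0, 0, 0, 0.355, -0.05, 0, 0, 0, 0],
)

```text
time: 28.27
eef_pos: [624.8, -348.0, 188.8]
ee_rot: [0.707, 0.708, -0.0, -0.001]
wrist_force: [-0.3, 0.2, -2.7]
grip_width: 34.4
finger_force: 60.7
```

>>> move_arm(
  rows=[0, 0, 0, 0, 0, 0, 0, 0, 0, 0, 0, 0, 0, 0, 0, 0, 0, 0],
)

```text
time: 28.52
eef_pos: [622.0, -348.8, 190.6]
ee_rot: [0.707, 0.707, -0.0, -0.0]
wrist_force: [0.1, 0.1, -3.4]
grip_width: 34.4
finger_force: 60.7
```

```bash
python3 - <<'E'
from h import *
w=manip.capture("wrist"); save(w,"w8")
a=-.22;R=np.array([[np.cos(a),-np.sin(a)],[np.sin(a),np.cos(a)]])
for q in((35,65),(-35,65)): print(q,proj((*(R@q+[623,-349]),6),w).round(1))
s=manip.read_state();print(s["time"],s["eef_pos"],s["ee_rot"],s["wrist_force"],s["grip_width"])
E
```

```text
(35, 65) [301.7 120.8]
(-35, 65) [236.7 105.8]
28.5667 [ 622.13280266 -348.88578131  190.97452084] [ 7.07349133e-01  7.06864312e-01 -1.19245611e-04 -1.83553736e-04] [-0.28478492 -0.45834278 -3.51463851] 34.43881527515758
```

View pics/w8.png

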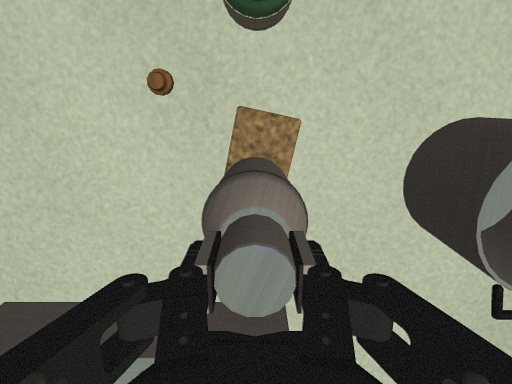

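The oblong coaster's corners at (239,106) and (301,120) match prediction. Lowering.

>>> move_arm(
  rows=[0, 0, -0.06, 0, 0, 0, 0, 0, -0.13, 0, 0, 0, 0, 0, -0.19, 0, 0, 0, 0, 0, -0.235, 0, 0, 0, 0, 0, -0.25, 0, 0, 0],
)

```text
time: 28.98
eef_pos: [622.0, -348.4, 126.9]
ee_rot: [0.707, 0.707, -0.0, -0.001]
wrist_force: [0.1, 0.1, -3.7]
grip_width: 35.0
finger_force: 60.6
```

>>> move_arm(
  rows=[0, 0, -0.004, 0, 0, 0, 0, 0, -0.008, 0, 0, 0, 0, 0, -0.012, 0, 0, 0, 0, 0, -0.014, 0, 0, 0, 0, 0, -0.014, 0, 0, 0],
)

```text
time: 29.4
eef_pos: [623.1, -348.8, 125.5]
ee_rot: [0.707, 0.707, 0.0, 0.0]
wrist_force: [-0.0, 0.2, -3.8]
grip_width: 34.5
finger_force: 60.6
```

>>> move_arm(
  rows=[0, 0, -0.003, 0, 0, 0, 0, 0, -0.006, 0, 0, 0, 0, 0, -0.009, 0, 0, 0, 0, 0, -0.009, 0, 0, 0],
)

```text
time: 29.73
eef_pos: [623.1, -348.9, 123.3]
ee_rot: [0.707, 0.707, 0.0, 0.0]
wrist_force: [-2.4, 0.6, 4.3]
grip_width: 34.7
finger_force: 61.5
```

>>> move_arm(
  rows=[0, 0, 0, 0, 0, 0, 0, 0, 0, 0, 0, 0, 0, 0, 0, 0, 0, 0, 0, 0, 0, 0, 0, 0, 0, 0, 0, 0, 0, 0],
  gripper=1,
)

```text
time: 30.15
eef_pos: [623.0, -348.8, 122.8]
ee_rot: [0.707, 0.707, -0.0, 0.0]
wrist_force: [0.1, 0.5, -0.6]
grip_width: 85.0
finger_force: 0.0
```

>>> move_arm(
  rows=[0, 0, 0.04, 0, 0, 0, 0, 0, 0.12, 0, 0, 0, 0, 0, 0.24, 0, 0, 0, 0, 0, 0.36, 0, 0, 0, 0, 0, 0.48, 0, 0, 0],
)

```text
time: 30.57
eef_pos: [622.8, -348.8, 245.0]
ee_rot: [0.707, 0.707, -0.0, 0.0]
wrist_force: [-0.2, 0.4, -0.5]
grip_width: 85.7
finger_force: 0.0
```

>>> move_arm(
  rows=[-0.1, 0.05, 0.05, 0, 0, 0, -0.25, 0.1, 0.05, 0, 0, 0, -0.4, 0.15, 0.05, 0, 0, 0, -0.5, 0.2, 0.05, 0, 0, 0, -0.5, 0.2, 0.05, 0, 0, 0],
)

```text
time: 30.98
eef_pos: [494.0, -297.7, 256.6]
ee_rot: [0.708, 0.707, 0.001, -0.0]
wrist_force: [0.9, 0.2, 0.4]
grip_width: 85.1
finger_force: 0.0
```

```bash
python3 - <<'E'
from h import *
c=manip.capture("scene");d=manip.capture("side")
A=cv2.resize(c["frame"][100:320,60:400],None,fx=2,fy=2,interpolation=3)[:300];A=cv2.resize(c["frame"][140:310,80:380],(800,453),interpolation=2)
cv2.imwrite("pics/f1.png",A[:,:,::-1])
cv2.imwrite("pics/f2.png",cv2.resize(d["frame"][60:290,140:340],(522,600),interpolation=2)[:,:,::-1])
E
```

```text
(no output)
```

View pics/f1.png

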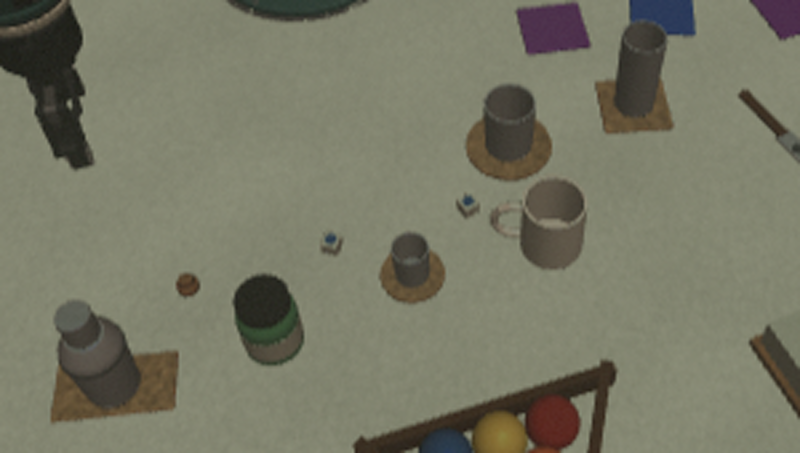

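View pics/f2.png

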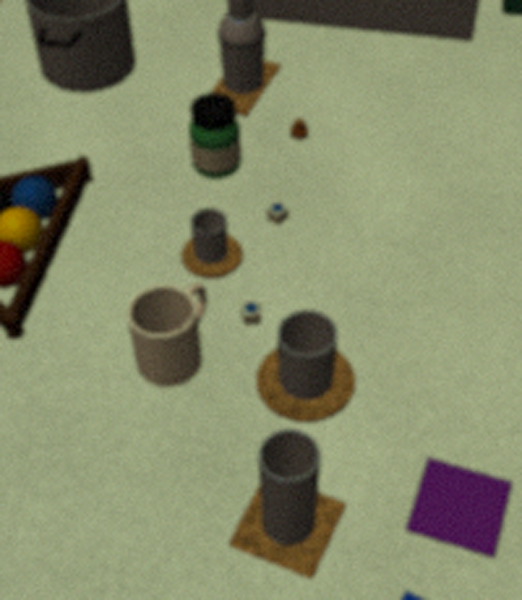

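Both views show all four pieces upright and centred on their coasters, with the mug and jar where they were. Handing in.

```bash
python3 -c "
from workcell import manip
print(manip.job_done())"
```

```text
the job is handed in; nothing more can be done
None
```

I stood the four steel pieces upright in the middle of their coasters in the order asked, left the mug and jar where they were, and handed the job in at about 31 s; no verdict was reported back.

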